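# Close the canister and bring it to the front of the nursery carousel

### The job

On the carousel, the lid of the round ceramic canister is standing a little proud: first press it down until it is fully home. Then turn the carousel until that canister stands at the front, in line with the small upright tab on the carousel's base, and hold the carousel still there: finish with the fingers still gripping the round knob at its centre, not letting go. Leave the other things on the dresser where they are.

Things in the scene. Friction and masses are not known exactly. Their poses are not given: they have to be found in the camera images.
- carousel_base: The fixed white base under the carousel, a disc 190 mm across and 8 mm thick that does not move. Origin: centre of its underside, on the dresser top and on the carousel's vertical turning axis. Its own -x axis points to the front: there an arm carries a small upright tab (22 mm along x, 14 mm wide, 30 mm high, 128 to 150 mm from the axis).
- carousel: The turning white platter, 230 mm across, top 20 mm and edge rail 30 mm above the dresser. Origin on the turning axis, 8 mm above the dresser. It turns either way about the vertical (friction about 0.06 Nm) and stays where left. The round canister is fixed on it on its own -x axis, so that it is at the front when the carousel's yaw equals the base's yaw.
- box_top (a point): Top centre of a square clear box with a grey lid, 54 mm wide, 88 mm above the dresser, fixed to the carousel 75 mm from its axis, a third of a turn from the canister. Not to be used.
- beaker_rim (a point): Mouth centre of an open steel beaker, 56 mm across, rim 86 mm and its spoons up to 100 mm above the dresser, fixed to the carousel 75 mm from its axis, a third of a turn from the canister. Not to be used.
- knob_center (a point): Centre of the round wooden knob on top of the carousel's centre post: an upright cylinder 36 mm in diameter and 32 mm high, on the turning axis, from 136 to 168 mm above the dresser, turning with the carousel. The point is 152 mm above the dresser. Being round it can be gripped from above at any yaw; the post below is 16 mm thick.
- canister_lid (a joint): How far the canister's lid is pressed down, m: 0 to 0.004 at the start, 0.010 when fully home (a hard stop). It moves straight down against about 5 N of friction and stays where it is left; about 10 N takes it home.
- lid_top (a point): Centre of the flat top of the canister's lid, a flat wooden disc 62 mm across and 12 mm thick. Its top is 110 mm above the dresser at joint value 0, 100 mm when home. The canister is round white ceramic, 60 mm across, with a raised dummy emblem on its outward side, fixed to the carousel 75 mm from the turning axis.
- front_place (a point): A fixed point 75 mm from the turning axis on the base's front side, towards the tab, 110 mm above the dresser: the canister's axis belongs on the vertical through it. Nothing is to be seen there.
- sippy_lid: Bystander: a stainless steel drinking-cup lid, 72 mm across and 34 mm high with its spout. Origin: centre of its underside.
- teether: Bystander: a green hard teething ring lying flat, 72 mm across, 12 mm high. Origin: centre of its underside.
- baby_bottle: Bystander: a clear feeding bottle, 58 mm across and 130 mm high, standing. Origin: centre of its underside.

How it is judged:
On the way, in this order (a step that is already met when the one before it is completed fails the run):
1. the canister's lid is pressed home, before the canister is brought to the front (value of joint canister_lid above 0.008 m and horizontal distance between lid_top and front_place above 0.04 m), for 0.1 s.
2. the canister stands at the front, the carousel still, with the fingers gripping the knob (horizontal distance between lid_top and front_place below 0.012 m and contact force between the fingers and carousel above 3 N and distance between the grasp point and knob_center below 0.03 m and angular speed of carousel below 0.05 rad/s), for 0.2 s.
At the end, for the whole second after the job is handed in: The lid is home (joint over 8 of its 10 mm), the canister's axis is within 12 mm (about 9 degrees of turn) of its place at the tab, the carousel turns slower than 0.05 rad/s, and the fingers, with the TCP within 30 mm of the knob's centre, bear on the carousel with more than 3 N (all of step 2 and value of joint canister_lid above 0.008 m); the arm keeps its last pose, push and grip.
It fails at once if a bystander is moved more than 30 mm (distance of any of sippy_lid, teether, baby_bottle from where it was at the start of the episode above 0.03 m).
It also fails if it takes over 61 s, if anything falls off the work surface, if the arm or the gripper's body presses on something with over 40 N, if the wrist force passes 120 N, or if a joint passes its speed limit or range.

### The arm

A 6-joint arm with a two-finger parallel gripper is mounted at the origin on the work surface. World frame = base frame: x ahead of the robot, y to its left, z up, the work surface at z = 0. Lengths are in m, angles in rad, forces in N, time in s.
With the tool pointing down it reaches from about 0.35 to 0.775 m from the base axis. Payload 5.5 kg.
Tool frame: the origin (TCP) lies between the finger pads, 19 mm behind the fingertips; this is the grasp point; z points along the fingers, y is the line along which they close (so a half turn about z gives the same grasp; the last joint's range is limited). The gripper opens to 85 mm and grips with 20 to 120 N. Pads are 22 mm wide; open, the fingers measure 114 mm over their backs; the gripper's body (76 mm by 85 mm) begins 54 mm behind the grasp point. The pads swing forward as they close: fully open they stand 13 mm farther back than shut.
Start: joints at [0.975, 0.313, 0.046, 1.304, 0, 1.431], TCP at [0.253, 0.516, 0.25] pointing down, gripper open.
Joint ranges: [-2.76, 2.76], [-0.86, 1.69], [-1.03, 1.26], [-2.2, 2.34], [-1.47, 1.5], [-3.14, 3.14]. Speed limits (rad/s): [2.57, 2.57, 3.14, 3.14, 3.14, 3.14].

### API

Orientations are given as a unit quaternion [w, x, y, z].
In Python, from workcell import env, camrig, telemetry, hand_in gives the robot as it stands (env), with the cameras (camrig), the job as plain functions and the readings (telemetry).
- The arm moves only by the tool drive_effector, called as name(argument=value, ...) on one line, values as JSON. Schema: {"type":"object","properties":{"motion":{"type":"object","properties":{"segments":{"type":"array","items":{"type":"array","items":{"type":"number"},"minItems":6,"maxItems":6},"minItems":1,"maxItems":8}},"additionalProperties":false,"required":["segments"]},"jaw":{"type":"number"},"squeeze":{"type":"number"},"only":{"type":"string"},"quiet":{"type":"boolean"},"lines":{"type":"string"}},"required":["motion"],"additionalProperties":false}. motion is an object whose key "segments" holds a list of rows, 1 to 8 of them, each of 6 numbers: dx, dy, dz in m, then a rotation vector rx, ry, rz in rad; each row is the pose to reach, as a shift and turn from the pose commanded when the call began, along the tool's axes at that moment; what a row does not reach only later rows make up. A row lasts 1/8 s, in which the tool goes at most 0.0625 m and 0.188 rad, less where a joint would pass 70% of its speed; a pose out of reach is approached as far as the arm can. jaw is the finger opening in m, set as the call begins (left out keeps the last). The fingers move at their own pace and stop on an object; squeeze is the grip in N (left out, the last holds). Time passes only in rows, so rows that do not move let the fingers close. The tool returns the time, the measured TCP pose, the force, the opening and the grip force at its end. only (a regular expression) keeps the lines of the reply that match it, lines (a string "A,B") keeps lines A to B, and quiet returns only ok. Input that does not fit is refused with a message, and nothing moves.
- telemetry.get_state(): the state, without advancing time (a new reading comes with each control period).
- camrig.read_camera(name): name is "side" or "top" or "wrist"; returns a dict with "image" (400x640x3 uint8, red, green, blue), "K" (3x3 intrinsics, pixels), "R" (3x3) and "t" (3): a world point X has camera coordinates R X + t. Camera axes: x right, y down, z forward; pixel columns grow to the right and rows downward; lengths in m; the calibration is good to about 2 mm. A picture is of the moment at which its call begins. There is no depth.
- hand_in(): hands the job in; it is judged then, once.
The state is a dict: "clock": time; "joint_pos": joint angles; "qvel": joint speeds; "tau": joint torques, N m; "tcp_pos": TCP position; "orientation": TCP orientation; "wrist_force": force on the tool from outside, world axes, zero at the start; "ft_torque": the same for the moment, N m; "finger_gap": finger opening in m; "grip_force": force on a finger pad.
Only numpy, scipy, OpenCV 4.12 (cv2) and the standard library are available. Lean on these libraries where they do the work, as an engineer would, in place of code of your own. Each camera call takes 0.05 s, during which the arm holds its last target. There are 200 camera calls.

## Working session

There is one attempt and no reset: what is moved stays moved. The work goes in short steps, Python scripts to look and compute and a tool call to move; the robot and the scene stay as the last step left them, time stands still between calls to the robot, and variables do not carry over. Pictures are saved under pics/ and viewed, at most 10 in all, crops included, and the job is handed in when it is done.

```bash
mkdir -p pics; ls
```

Run:
```python
from workcell import env, camrig, telemetry, hand_in
import cv2,json
s=telemetry.get_state();print(s)
for n in("top","side"):
    c=camrig.read_camera(n);cv2.imwrite(f"pics/{n}0.png",c["image"][:,:,::-1])
    json.dump({k:c[k].tolist() for k in"KRt"},open(n+".json","w"));print(n,c["K"],c["R"],c["t"])
```

```text
pics
workcell.py
{'clock': 0.0, 'joint_pos': array([9.75399516e-01, 3.13981480e-01, 4.49803011e-02, 1.30356992e+00,
       1.35006194e-05, 1.43119528e+00]), 'qvel': array([-0.00046928,  0.00162691,  0.00112428,  0.00075065,  0.0017444 ,
        0.00185604]), 'tau': array([-1.15726001e-03, -4.80628967e+01,  2.98533922e+01,  1.94303063e-02,
       -1.44494816e-04,  8.66258404e-06]), 'tcp_pos': array([0.25284482, 0.51590826, 0.24912012]), 'orientation': array([-3.25122634e-04,  2.25930176e-01,  9.74143094e-01, -8.25711042e-04]), 'wrist_force': array([ 0.0460859 , -1.39832587, -0.50845548]), 'ft_torque': array([-0.0012821 ,  0.02439033, -0.00849167]), 'grip_force': 0.0, 'finger_gap': 0.08555600371012542}
top [[452.02539939   0.         319.02899236]
 [  0.         452.02539939 200.26236049]
 [  0.           0.           1.        ]] [[-0.01684521 -0.99985629  0.00190956]
 [-0.99394082  0.01653801 -0.10866523]
 [ 0.10861803 -0.00372847 -0.99407657]] [-0.01675675  0.54093869  1.27231776]
side [[373.18642667   0.         325.3318087 ]
 [  0.         373.18642667 201.14429912]
 [  0.           0.           1.        ]] [[ 9.97820151e-01 -6.59911973e-02  3.28971615e-04]
 [-4.52487524e-02 -6.87795591e-01 -7.24492772e-01]
 [ 4.80364106e-02  7.22898601e-01 -6.89282319e-01]] [-0.52007974  0.07672532  1.16131472]
```

View pics/top0.png

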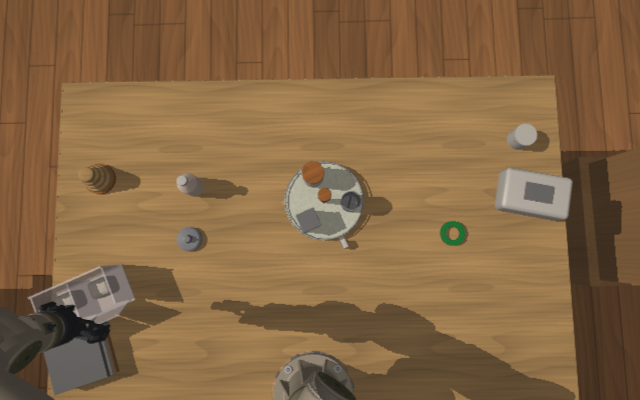

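View pics/side0.png

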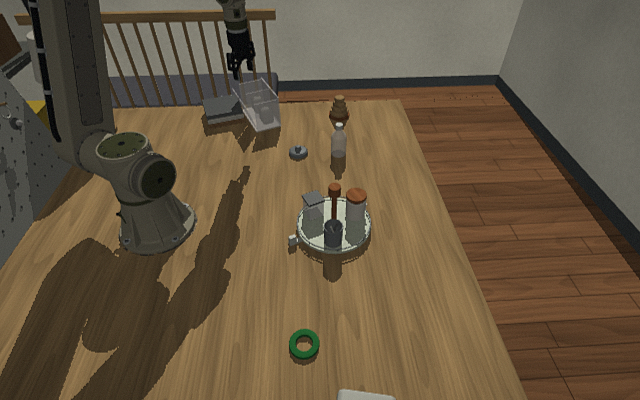

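The top view shows the knob at about (324,195), the lid at (313,173), the box at (308,219), the beaker at (351,201) and the tab at (344,243). The side view has the knob at (334,189), the lid at (356,195) and the tab at (293,240). I'll enlarge a crop next.

Create h.py:
```python
import json,numpy as np,cv2
def cam(n):
    d=json.load(open(n+".json"));return [np.array(d[k]) for k in "KRt"]
def back(n,uv,z):
    K,R,t=cam(n);d=R.T@np.linalg.solve(K,[*uv,1]);o=-R.T@t
    return o+d*(z-o[2])/d[2]
def proj(n,X):
    K,R,t=cam(n);p=K@(R@np.array(X)+t);return p[:2]/p[2]
```

Run:
```python
from h import *
im=cv2.imread("pics/top0.png")
c=cv2.resize(im[140:260,270:390],(600,600),interpolation=cv2.INTER_CUBIC);cv2.imwrite("pics/c0.png",c)
hsv=cv2.cvtColor(im,cv2.COLOR_BGR2HSV)
m=((hsv[...,0]<14)&(hsv[...,1]>140)).astype(np.uint8);m[:150]=0;m[260:]=0;m[:,:285]=0;m[:,365:]=0
n,_,st,ce=cv2.connectedComponentsWithStats(m)
for i in range(1,n):
    if st[i,4]>20:print(st[i],ce[i],back("top",ce[i],.168),back("top",ce[i],.108))
for u in[(344,243),(341,238),(347,248)]:print(back("top",u,.03))
```

```text
[302 162  22  22 314] [312.43949045 172.07324841] [ 0.59914656 -0.0094679   0.168     ] [ 0.60952898 -0.00887139  0.108     ]
[318 188  13  14 117] [324.17094017 194.5042735 ] [ 0.5401435 -0.0387827  0.168    ] [ 0.5474624  -0.03970826  0.108     ]
[ 0.41684665 -0.09489427  0.03      ]
[ 0.43119062 -0.08665992  0.03      ]
[ 0.40253662 -0.10310914  0.03      ]
```

View pics/c0.png

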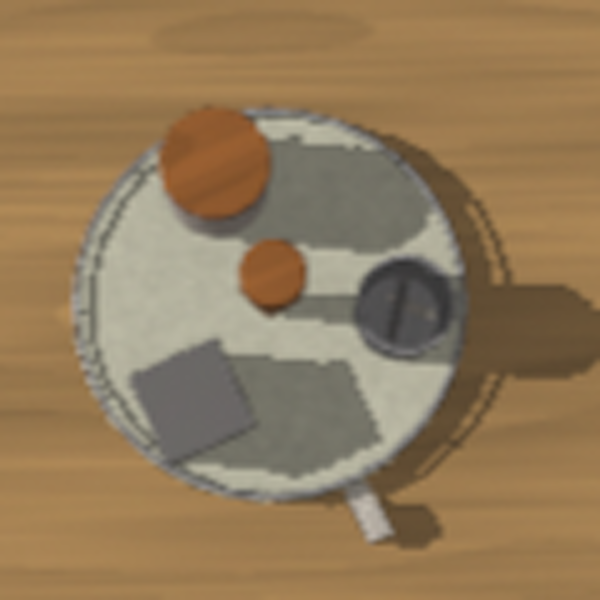

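The knob–lid distance comes out at 75.6 mm against the stated 75, and the tab radius at 136 mm, between 128 and 150. The tab bearing is 204.4° and the canister is at 23.3°, so about half a turn is needed. I'll close the fingers and go over the lid.

drive_effector(motion={"segments": [[-0.55,-0.314,0,0,0,0.71],[-0.55,-0.314,0,0,0,0.71],[-0.55,-0.314,0,0,0,0.71],[-0.55,-0.314,0,0,0,0.71],[-0.55,-0.314,0,0,0,0.71],[-0.55,-0.314,0,0,0,0.71],[-0.55,-0.314,0,0,0,0.71],[-0.55,-0.314,0,0,0,0.71]]}, jaw=0, squeeze=40)

```text
clock: 1.1
tcp_pos: [0.5346, 0.1007, 0.2497]
orientation: [-0.0, 0.551, 0.835, 0.0]
wrist_force: [0.8, 1.2, 0.5]
finger_gap: 0.0002
grip_force: 0.0
```

Add to h.py:
```python
from scipy.spatial.transform import Rotation as Ro
def rel(target):
    from workcell import env, camrig, telemetry, hand_in
    s=telemetry.get_state();q=s["orientation"];M=Ro.from_quat([*q[1:],q[0]]).as_matrix()
    print("clk",s["clock"],"tcp",s["tcp_pos"].round(4),"yaw_y",np.degrees(np.arctan2(M[1,1],M[0,1])).round(1),"j",s["joint_pos"].round(2),"F",s["wrist_force"].round(1),"z",M[:,2].round(3))
    print("shift",(M.T@(np.array(target)-s["tcp_pos"])).round(4))
```

```bash
python3 -c "
from h import *
rel([.610,-.009,.16])"
```

```text
clk 1.1 tcp [0.5346 0.1007 0.2497] yaw_y 23.2 j [ 0.04  0.25 -0.04  1.28  0.    1.2 ] F [0.8 1.2 0.5] z [-0.  0. -1.]
shift [-0.1306  0.0261  0.0897]
```

drive_effector(motion={"segments": [[-0.06,0.012,0,0,0,0],[-0.1306,0.0261,0.02,0,0,0],[-0.1306,0.0261,0.07,0,0,0],[-0.1306,0.0261,0.09,0,0,0],[-0.1306,0.0261,0.09,0,0,0]]})

```text
clock: 1.72
tcp_pos: [0.6075, -0.0073, 0.1573]
orientation: [-0.003, 0.551, 0.835, -0.001]
wrist_force: [0.9, 0.0, 0.8]
finger_gap: 0.0004
grip_force: 0.0
```

Run:
```python
from h import *
rel([.610,-.009,.119])
from workcell import env, camrig, telemetry, hand_in
for n in("top","side"):
    c=camrig.read_camera(n);cv2.imwrite(f"pics/{n}1.png",c["image"][:,:,::-1])
a=cv2.imread("pics/side1.png")[130:270,260:420];b=cv2.imread("pics/top1.png")[130:270,250:410]
cv2.imwrite("pics/c1.png",np.hstack([cv2.resize(x,(400,350),interpolation=2) for x in(a,b)]))
```

```text
clk 1.725 tcp [ 0.6075 -0.0073  0.1573] yaw_y 23.2 j [-0.14  0.42 -0.03  1.13  0.    1.02] F [0.9 0.  0.8] z [-0.006  0.001 -1.   ]
shift [-0.0026  0.0018  0.0383]
```

View pics/c1.png

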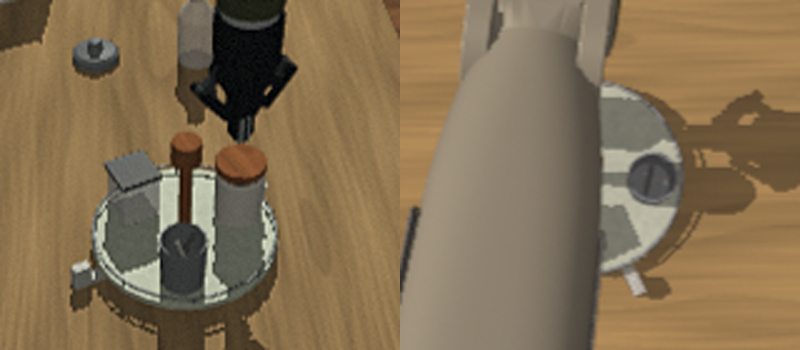

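The left (side) half shows the closed fingertips just over the lid at crop (240,132). The bulging knuckles point towards the knob at (187,145), so I'll turn 90° to keep them clear before pressing.

drive_effector(motion={"segments": [[0,0,0,0,0,-1.4],[0,0,0,0,0,-1.4],[0,0,0,0,0,-1.4],[0,0,0,0,0,-1.4],[0,0,0,0,0,-1.4],[0,0,0,0,0,-1.4],[0,0,0,0,0,-1.4],[0,0,0,0,0,-1.4]]})

```text
clock: 2.82
tcp_pos: [0.6104, -0.0067, 0.1623]
orientation: [0.002, -0.119, 0.993, -0.0]
wrist_force: [0.1, 0.5, -0.0]
finger_gap: 0.0001
grip_force: 0.0
```

```bash
python3 -c "
from h import *
rel([.610,-.009,.130])"
```

```text
clk 2.825 tcp [ 0.6104 -0.0067  0.1623] yaw_y 103.7 j [-0.14  0.42 -0.02  1.13  0.   -0.38] F [ 0.1  0.5 -0. ] z [ 0.004 -0.    -1.   ]
shift [ 0.001  -0.0021  0.0323]
```

drive_effector(motion={"segments": [[0,0,0.015,0,0,0],[0,0,0.03,0,0,0],[0,0,0.03,0,0,0]]})

```text
clock: 3.2
tcp_pos: [0.6079, -0.0068, 0.128]
orientation: [-0.002, -0.117, 0.993, 0.001]
wrist_force: [0.6, 0.6, 0.5]
finger_gap: 0.0001
grip_force: 0.0
```

drive_effector(motion={"segments": [[0,0,0.004,0,0,0],[0,0,0.008,0,0,0],[0,0,0.008,0,0,0]]})

```text
clock: 3.58
tcp_pos: [0.6095, -0.0072, 0.1221]
orientation: [0.0, -0.117, 0.993, -0.0]
wrist_force: [-0.9, -0.2, 1.4]
finger_gap: 0.0001
grip_force: 0.5
```

drive_effector(motion={"segments": [[0,0,0.002,0,0,0],[0,0,0.004,0,0,0],[0,0,0.004,0,0,0]]})

```text
clock: 3.95
tcp_pos: [0.6096, -0.0073, 0.1187]
orientation: [0.0, -0.117, 0.993, -0.0]
wrist_force: [-3.0, -0.2, 7.3]
finger_gap: 0.0
grip_force: 3.5
```

drive_effector(motion={"segments": [[0,0,0.002,0,0,0],[0,0,0.003,0,0,0],[0,0,0.003,0,0,0]]})

```text
clock: 4.32
tcp_pos: [0.6101, -0.008, 0.1185]
orientation: [0.002, -0.117, 0.993, -0.001]
wrist_force: [-6.6, -1.3, 21.5]
finger_gap: 0.0
grip_force: 10.8
```

The tip stopped at 0.0995 m with 21 N, so the lid is home. Next I'll rise and look again.

drive_effector(motion={"segments": [[0,0,-0.05,0,0,0],[0,0,-0.1,0,0,0],[0,0,-0.12,0,0,0],[0,0,-0.12,0,0,0]]}, jaw=0.085, squeeze=50)

```text
clock: 4.82
tcp_pos: [0.6105, -0.0073, 0.2365]
orientation: [0.002, -0.117, 0.993, -0.0]
wrist_force: [0.7, -0.5, -1.4]
finger_gap: 0.0727
grip_force: 0.0
```

Run:
```python
from h import *
rel([.540,-.039,.235])
from workcell import env, camrig, telemetry, hand_in
import json
c=camrig.read_camera("side");cv2.imwrite("pics/side2.png",c["image"][:,:,::-1])
im=c["image"][:,:,::-1].copy();hsv=cv2.cvtColor(im,cv2.COLOR_BGR2HSV)
m=((hsv[...,0]<14)&(hsv[...,1]>140)).astype(np.uint8)
m[:170]=0;m[250:]=0;m[:,:310]=0;m[:,385:]=0
n,_,st,ce=cv2.connectedComponentsWithStats(m)
for i in range(1,n):
    if st[i,4]>20:print(st[i],ce[i])
print("pred knob",proj("side",[.540,-.039,.168]),"lid home",proj("side",[.6095,-.009,.1]),"tab",proj("side",[.4135,-.0964,.03]),proj("side",[.4135,-.0964,0]))
cv2.imwrite("pics/c2.png",cv2.resize(im[160:270,270:400],(780,660),interpolation=2)[:600])
```

```text
clk 4.825 tcp [ 0.6105 -0.0073  0.2365] yaw_y 103.4 j [-0.14  0.38  0.11  1.3   0.   -0.38] F [ 0.7 -0.5 -1.4] z [ 0.004 -0.    -1.   ]
shift [ 0.076  -0.0145  0.0012]
[329 183  12  36 226] [333.90265487 196.3539823 ]
[346 190  21  15 242] [355.87190083 196.95454545]
pred knob [332.97683493 185.90588712] lid home [355.02133018 195.41748377] tab [290.74036023 236.2400236 ] [291.38059537 242.88461588]
```

View pics/c2.png

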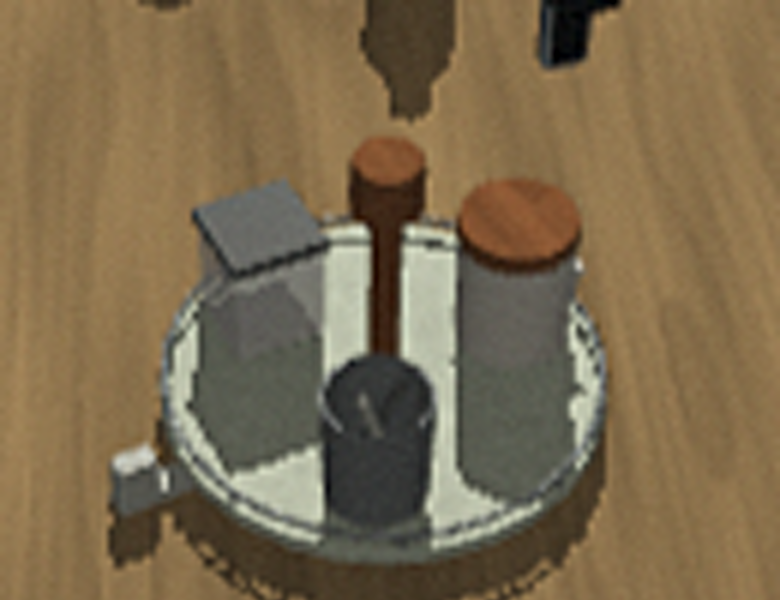

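The side view shows the lid flush on the canister at (356,197), the knob top at (334.7,186.7) and the tab at (292,236). All three sit about 1.5 px from prediction, a common offset of about 3 mm, so I'll aim for x=0.542.

drive_effector(motion={"segments": [[0.04,-0.008,0,0,0,-0.15],[0.074,-0.015,0,0,0,-0.3],[0.074,-0.015,0,0,0,-0.45],[0.074,-0.015,0.03,0,0,-0.5],[0.074,-0.015,0.05,0,0,-0.5],[0.074,-0.015,0.05,0,0,-0.5],[0.074,-0.015,0.05,0,0,-0.5]]})

```text
clock: 5.75
tcp_pos: [0.5406, -0.0388, 0.1845]
orientation: [-0.0, -0.359, 0.933, 0.0]
wrist_force: [-0.9, 0.4, 0.5]
finger_gap: 0.0849
grip_force: 0.0
```

```bash
python3 -c "
from h import *
rel([.542,-.039,.152])"
```

```text
clk 5.75 tcp [ 0.5406 -0.0388  0.1845] yaw_y 132.1 j [-0.22  0.28 -0.16  1.13  0.   -0.95] F [-0.9  0.4  0.5] z [-0.001  0.    -1.   ]
shift [-0.0009 -0.0011  0.0325]
```

drive_effector(motion={"segments": [[0,0,0.015,0,0,0],[0,0,0.032,0,0,0],[0,0,0.032,0,0,0]]})

```text
clock: 6.12
tcp_pos: [0.5399, -0.0387, 0.1516]
orientation: [-0.001, -0.359, 0.933, 0.001]
wrist_force: [-0.6, 0.4, 0.0]
finger_gap: 0.0848
grip_force: 0.0
```

drive_effector(motion={"segments": [[0,0,0,0,0,0],[0,0,0,0,0,0],[0,0,0,0,0,0],[0,0,0,0,0,0],[0,0,0,0,0,0],[0,0,0,0,0,0]]}, jaw=0.02, squeeze=50)

```text
clock: 6.88
tcp_pos: [0.5423, -0.0399, 0.1542]
orientation: [0.001, -0.359, 0.933, -0.001]
wrist_force: [2.0, -4.4, 4.5]
finger_gap: 0.0348
grip_force: 50.2
```

Gripped at 50 N. Now a slow turn of the carousel.

drive_effector(motion={"segments": [[0,0,0,0,0,0.08],[0,0,0,0,0,0.21],[0,0,0,0,0,0.35],[0,0,0,0,0,0.49],[0,0,0,0,0,0.63],[0,0,0,0,0,0.77],[0,0,0,0,0,0.91],[0,0,0,0,0,1.0]]})

```text
clock: 7.88
tcp_pos: [0.5419, -0.0387, 0.1542]
orientation: [0.001, 0.134, 0.991, 0.0]
wrist_force: [1.6, -0.5, 5.1]
finger_gap: 0.0344
grip_force: 50.3
```

drive_effector(motion={"segments": [[0,0,0,0,0,0.08],[0,0,0,0,0,0.21],[0,0,0,0,0,0.35],[0,0,0,0,0,0.49],[0,0,0,0,0,0.63],[0,0,0,0,0,0.77],[0,0,0,0,0,0.91],[0,0,0,0,0,1.0]]})

```text
clock: 8.88
tcp_pos: [0.5428, -0.0378, 0.1542]
orientation: [0.001, 0.592, 0.806, 0.002]
wrist_force: [6.0, 3.9, 2.9]
finger_gap: 0.0347
grip_force: 50.4
```

Run:
```python
from h import *
rel([.542,-.039,.152])
from workcell import env, camrig, telemetry, hand_in
c=camrig.read_camera("side");im=c["image"][:,:,::-1]
cv2.imwrite("pics/c3.png",cv2.resize(im[160:260,270:400],(780,600),interpolation=2))
```

```text
clk 8.875 tcp [ 0.5428 -0.0378  0.1542] yaw_y 17.4 j [-0.22  0.3  -0.21  1.05  0.    1.05] F [6.  3.9 2.9] z [ 0.004  0.002 -1.   ]
shift [-0.0009 -0.0011  0.0022]
```

View pics/c3.png

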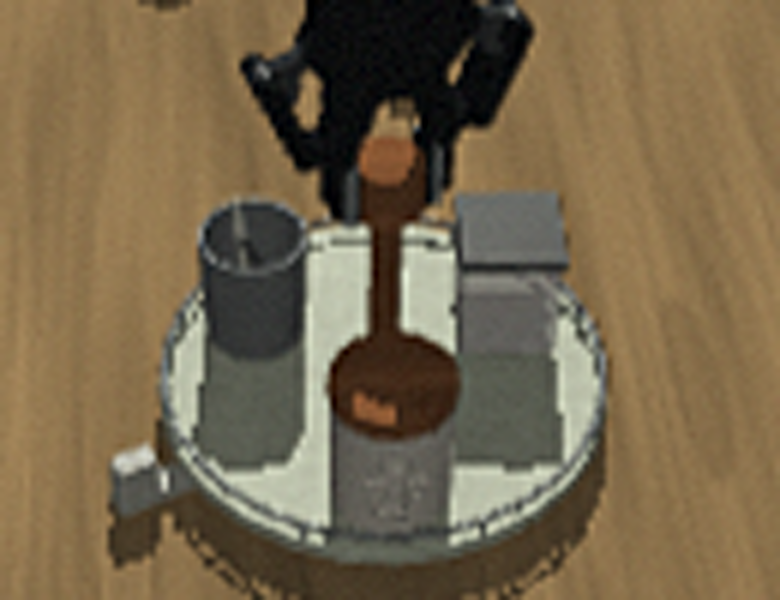

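The lid centre is at crop (395,387), or pixel (335.8,224.5). The carousel follows the fingers without slip, at about -91°, so roughly 64° (1.12 rad) remains.

drive_effector(motion={"segments": [[0,0,0,0,0,0.08],[0,0,0,0,0,0.22],[0,0,0,0,0,0.37],[0,0,0,0,0,0.53],[0,0,0,0,0,0.69],[0,0,0,0,0,0.85],[0,0,0,0,0,0.99],[0,0,0,0,0,1.07]]})

```text
clock: 9.93
tcp_pos: [0.5441, -0.0381, 0.1542]
orientation: [0.0, 0.92, 0.391, 0.004]
wrist_force: [9.0, 1.5, 0.7]
finger_gap: 0.0349
grip_force: 50.0
```

drive_effector(motion={"segments": [[0,0,0,0,0,0.02],[0,0,0,0,0,0.04],[0,0,0,0,0,0.04],[0,0,0,0,0,0.04]]})

```text
clock: 10.42
tcp_pos: [0.5441, -0.0381, 0.1542]
orientation: [0.0, 0.927, 0.374, 0.004]
wrist_force: [9.1, 1.5, 0.7]
finger_gap: 0.035
grip_force: 50.0
```

Run:
```python
from h import *
rel([.542,-.039,.152])
from workcell import env, camrig, telemetry, hand_in
c=camrig.read_camera("side");im=c["image"][:,:,::-1]
cv2.imwrite("pics/c4.png",cv2.resize(im[160:260,270:400],(780,600),interpolation=2))
b=back("side",(335.8-1.4,224.5-1.2),.1)-[.540,-.039,0];print("mid check",b,np.degrees(np.arctan2(b[1],b[0])),np.hypot(*b[:2]))
a=np.radians(204.4);print("pred lid",proj("side",[.54+.075*np.cos(a),-.039+.075*np.sin(a),.1])+[1.4,1.2])
```

```text
clk 10.425 tcp [ 0.5441 -0.0381  0.1542] yaw_y -46.1 j [-0.22  0.3  -0.21  1.05  0.    2.16] F [9.1 1.5 0.7] z [ 0.007  0.002 -1.   ]
shift [-0.0022 -0.0008  0.0022]
mid check [-0.00149546 -0.07935044  0.1       ] -91.07968562753146 0.07936453075167091
pred lid [311.04009835 213.23575687]
```

View pics/c4.png

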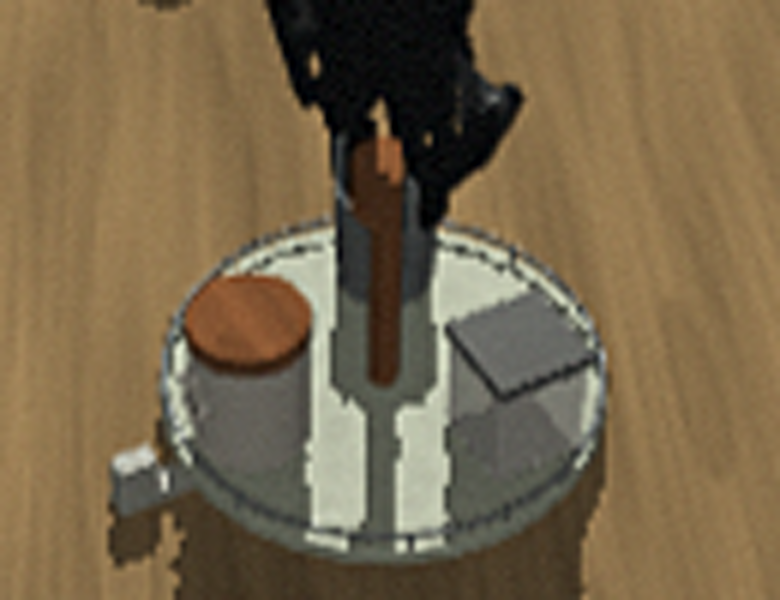

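The lid centre is at crop (248,320), or pixel (311.3,213.3). I predicted (311.0,213.2) for being in line with the tab, so it is within about 1–2°. The grip is still on the knob at 50 N and the carousel is still.

```bash
python3 -c "
from workcell import env, camrig, telemetry, hand_in
print(hand_in())"
```

```text
the job is handed in; nothing more can be done
None
```

I pressed the lid home, turned the canister to within about 2° of the tab, and handed in with the fingers still gripping the knob at 50 N; no verdict came back.

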